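# Return the shaker platform to its running place and pin it

### The arm

A 6-joint arm with a two-finger parallel gripper is mounted at the origin on the work surface. World frame = base frame: x ahead of the robot, y to its left, z up, the work surface at z = 0. Lengths are in mm, angles in rad, forces in N, time in s.
With the tool pointing down it reaches from about 425 to 1125 mm from the base axis. Payload 14.9 kg.
Tool frame: the origin (TCP) lies between the finger pads; the fingertips stand 19 mm ahead of it and the grasp point (between the pads) is the TCP; z points along the fingers, y is the line along which they close (so a half turn about z gives the same grasp; the last joint's range is limited). The gripper opens to 91 mm and grips with 3 to 60 N. Pads are 32 mm wide; open, the fingers measure 118 mm over their backs; the gripper's body (76 mm by 178 mm) begins 60 mm behind the grasp point.
Start: joints at [-1.2, 0.379, 1.734, -0, 1.028, -0.033], TCP at [275.038, -643.717, 232.932] pointing down, gripper open.
Joint ranges: [-2.77, 2.77], [-0.74, 2.19], [0, 2.66], [-1.06, 4.2], [0.31, 2.87], [-3.08, 3.08]. Speed limits (rad/s): [1.89, 1.89, 2.39, 3.14, 3.14, 3.14].

### API

Orientations are given as a unit quaternion [w, x, y, z].
In Python, from plant import r, effector, solver, monitor, eyes, order gives the robot as it stands. Calls block until the motion is done:
- r.reach(position, orientation): joint-space move of the TCP to a pose.
- r.movel(position, frame=None, rate=150, threshold=None): straight line of the TCP; frame=None keeps the orientation; rate is the mean speed in mm/s. With threshold (N) it stops when the force on the tool has changed by that much, and returns True; else False.
- r.move_j(angles): joint-space move.
- effector.grip(opening): finger opening in mm; the grip force is fixed at half the most; returns when the fingers have stopped.
- r.hold(seconds).
- solver.inverse_kinematics(position, orientation): joint angles nearest the present ones, or None.
- monitor.read_state(): the state.
- eyes.get_image(name): name is "scene" or "top" or "wrist"; returns a dict with "frame" (480x640x3 uint8, red, green, blue), "fovy" (degrees; the focal length in pixels is half the picture's height over the tangent of half this angle, whatever the lens; pixels are square), "cx", "cy" (the principal point, pixels), "k1" (the pictures are not rectified: a ray, as slopes to the right and down, at radius r is drawn at 1 + k1 r^2 times it, then the intrinsics apply), "view" (4x4, takes a point from world to camera coordinates). Camera axes: x right, y up, looking along -z (the intrinsics and any distortion apply to the point x, -y, -z); pixel columns grow to the right and rows downward; lengths in mm; the calibration is good to about 2 mm. A picture is of the moment at which its call begins. There is no depth.
A pose or a line that the arm cannot do raises r.Unreachable and nothing moves.
- order.hand_in(): hands the job in; it is judged then, once.
The state is a dict: "time": time; "joints": joint angles; "qd": joint speeds; "joint_efforts": joint torques, N m; "tcp_pos": TCP position; "orientation": TCP orientation; "force": force on the tool from outside, world axes, zero at the start; "ft_torque": the same for the moment, N m; "finger_gap": finger opening in mm; "gripper_force": force on a finger pad.
Only numpy, scipy, OpenCV 4.12 (cv2) and the standard library are available. Lean on these libraries where they do the work, as an engineer would, in place of code of your own. Each camera call takes 0.05 s, during which the arm holds its last target. There are 200 camera calls.

### The job

The shaker's platform has been pulled out and pinned for loading. Pull the sprung T-handle plunger up and turn it so that it parks in its shallow notch, ease the platform back to its rubber stop without ramming it, then lift and turn the plunger back so that it snaps fully down and pins the platform in its running place. Leave the other things on the bench alone.

Things in the scene. Friction and masses are not known exactly. Their poses are not given: they have to be found in the camera images.
- shaker: Bench orbital shaker, white base 380 x 300 x 82 mm, fixed to the bench. Origin under its centre at bench level; its x runs from the operator's side to the rear (the way the platform goes in), y to the left, z up. Capped 108 mm flasks stand clamped on the rear and left of its platform (tops 228 mm above the bench).
- platform: Aluminium platform 300 x 260 x 8 mm sliding along the shaker's x on rails (about 3 N of drag). Origin: centre of its top face, 120 mm above the bench. It starts pinned in the loading place. The running place is 90 mm further to the rear, give or take 10 mm: it is set by a strike plate (see bracket) that is bolted on in slots and may sit anywhere within them, so find it by feel.
- platform_handle (a point): Middle of the platform's steel bow handle: a round bar 12 mm thick, 120 mm long along the shaker's y between its two posts, 48 mm above the platform's top face, at the front edge. In the shaker's frame x = -228 mm in the loading place, -148 to -128 mm in the running place, y = 0.
- bracket: Fixed steel bracket on the shaker's right side with the plunger. Origin on the plunger's axis at bench level (x -90, y -152 mm in the shaker's frame). The strike plate (dark, on the platform's right rail) has the running pin hole and a lug with a rubber buffer; the buffer meets the bracket's front 1 mm before the hole centres and gives 1 mm per 5 N. The pin enters up to about 2 mm off centre.
- knob_grip (a point): Centre of the plunger's black T-handle, a bar 50 mm long, 14 mm thick and 18 mm high on a vertical spindle; 182 mm above the bench with the plunger down. With joint knob at 0 the bar lies along the shaker's x. Below it stands the notched steel sleeve, 35 mm across, its top 29 mm below this point with the plunger down.
- plunger (a joint): Lift of the sprung plunger in m: 0 fully down (pin in a hole of the platform), 0.011 parked in the shallow notch, above 0.0135 the cross pin is clear of all notches and the handle can turn, 0.018 is the upper end. A pin that has missed its hole rests at 0.006 to 0.009. The spring pulls down with 7 N at 0 and 13 N at 0.018.
- knob (a joint): Turn of the T-handle in rad, anticlockwise seen from above: 0 in the deep slot (only here can the plunger go fully down), 1.05 (60 degrees) in the shallow parking notch; end stops at -0.12 and 1.17. The notches take the cross pin within about 0.1 rad.
- media_bottle: Bystander: glass bottle with a blue cap, 70 mm across, 150 mm tall, origin under its centre.
- beaker: Bystander: glass beaker, 68 mm across, 85 mm tall, origin under its centre.
- tip_box: Bystander: grey open plastic box 85 x 120 x 55 mm, origin under its centre.

How it is judged:
By the outcome, as a careful person would: the job done as asked, in the order asked, and still so for the second after the job is handed in, with the robot touching nothing.
It also fails if it takes over 67 s, if anything falls off the work surface, if the arm or the gripper's body presses on something with over 40 N, if the wrist force passes 120 N, or if a joint passes its speed limit or range.

## Working session

There is one attempt and no reset: what is moved stays moved. The work goes in short steps, each a Python script; the robot and the scene stay as the last script left them, time stands still between calls to the robot, and variables do not carry over. Pictures are saved under pics/ and viewed, at most 10 in all, crops included, and the job is handed in when it is done.

```bash
ls; mkdir -p pics
python3 - <<'E'
from plant import r, effector, solver, monitor, eyes, order
import cv2,numpy as np,json
np.set_printoptions(suppress=True,precision=4)
for n in ("scene","top"):
    d=eyes.get_image(n); cv2.imwrite(f"pics/{n}0.png",d["frame"][:,:,::-1])
    print(n,d["fovy"],d["cx"],d["cy"],d["k1"]);print(np.array(d["view"]))
s=monitor.read_state();print(s["time"],s["orientation"],s["finger_gap"])
E
```

```text
pics
scene 47.64159420285684 320.1173493847391 240.9803208855282 0.019745211441779827
[[   -0.3981     0.9172    -0.0161   199.4017]
 [   -0.7491    -0.3149     0.5828   368.6411]
 [    0.5294     0.2441     0.8125 -1720.8479]
 [    0.         0.         0.         1.    ]]
top 44.24420102551048 330.62476680032876 235.56567924843947 -0.17212655801209711
[[   -0.0148    -0.9998    -0.0165    72.5387]
 [    0.9967    -0.0161     0.079   -593.9846]
 [   -0.0793    -0.0153     0.9967 -1377.6167]
 [    0.         0.         0.         1.    ]]
0.1 [-0.0005  0.9797  0.2005 -0.0001] 91.33971215089704
```

View pics/scene0.png

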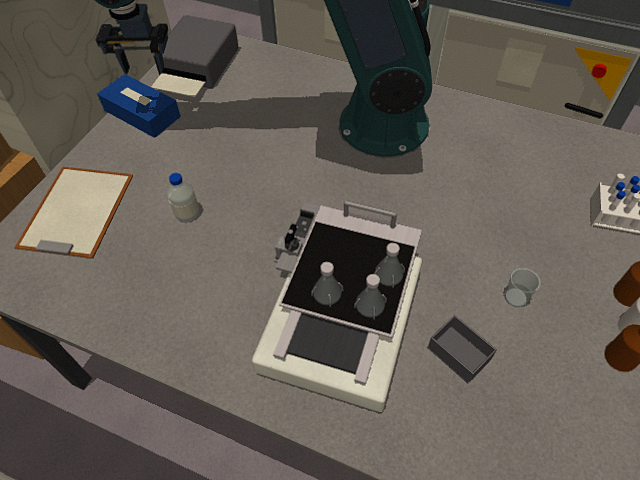

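View pics/top0.png

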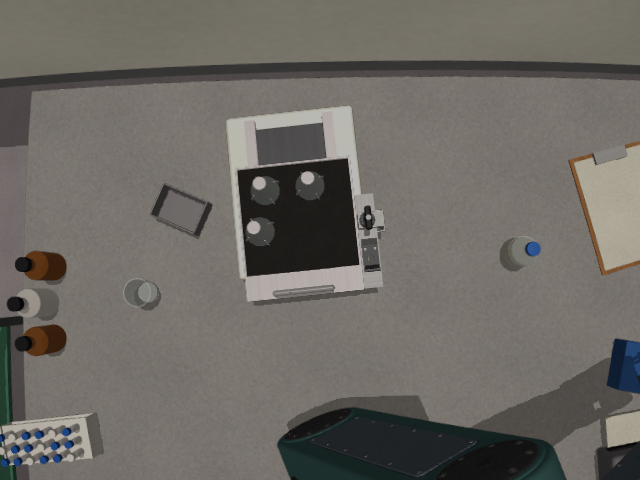

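The top view shows the handle at about (304,292), the T-handle at about (368,217), and the platform's black mat with corners near (238,170), (348,158), (358,264) and (246,276). I'll work out coarse positions from these and then look again with the wrist camera.

```bash
cat > h.py <<'E'
from plant import r, effector, solver, monitor, eyes, order
import cv2,numpy as np
from scipy.spatial.transform import Rotation as R
np.set_printoptions(suppress=True,precision=3)
def ray(d,u,v):
    f=240/np.tan(np.radians(d["fovy"])/2); q=np.array([(u-d["cx"])/f,(v-d["cy"])/f]); p=q.copy()
    for _ in range(20): p=q/(1+d["k1"]*(p@p))
    V=np.array(d["view"]); return -V[:3,:3].T@V[:3,3], V[:3,:3].T@np.array([p[0],-p[1],-1])
def plane(d,u,v,z):
    o,w=ray(d,u,v); return o+w*(z-o[2])/w[2]
def proj(d,P):
    f=240/np.tan(np.radians(d["fovy"])/2); V=np.array(d["view"]); c=V[:3,:3]@np.array(P)+V[:3,3]
    s=np.array([c[0],-c[1]])/-c[2]; s=s*(1+d["k1"]*(s@s)); return s*f+[d["cx"],d["cy"]]
def down(yaw): # tool y axis along world heading yaw, z down
    y=np.array([np.cos(yaw),np.sin(yaw),0]); z=np.array([0,0,-1.]); x=np.cross(y,z)
    q=R.from_matrix(np.c_[x,y,z]).as_quat(); return [q[3],*q[:3]]
def see(n,name,crop=None,k=1):
    d=eyes.get_image(n); im=d["frame"][:,:,::-1]
    if crop: im=im[crop[1]:crop[3],crop[0]:crop[2]]
    cv2.imwrite(f"pics/{name}.png",cv2.resize(im,None,fx=k,fy=k,interpolation=cv2.INTER_CUBIC)); return d
def st():
    s=monitor.read_state(); print(round(s["time"],2),"tcp",np.array(s["tcp_pos"]),"F",np.array(s["force"]),"gap",round(s["finger_gap"],2),"gf",round(s["gripper_force"],2),"j6",round(s["joints"][5],3)); return s
E
python3 - <<'E'
from h import *
d=eyes.get_image("top")
g=cv2.cvtColor(d["frame"],cv2.COLOR_RGB2GRAY)
m=((g<30)*255).astype(np.uint8); m[:,:225]=0; m[:150]=0; m[285:]=0; m[:,400:]=0
for c in cv2.findContours(cv2.morphologyEx(m,cv2.MORPH_CLOSE,np.ones((3,3))),cv2.RETR_EXTERNAL,2)[0]:
    if cv2.contourArea(c)>20:
        b=cv2.minAreaRect(c); print(b)
        if cv2.contourArea(c)>3000:
            P=[plane(d,*p,120) for p in cv2.boxPoints(b)]; print(np.array(P)); print([np.degrees(np.arctan2(*(P[i]-P[i-1])[1::-1])) for i in range(4)])
        else: print(plane(d,*b[0],185))
a,b=plane(d,273,294,168),plane(d,334,289.5,168); print(a,b,(a+b)/2)
E
```

```text
((367.4324035644531, 218.59458923339844), (19.72787857055664, 7.233555316925049), 80.53767395019531)
[616.823 -17.132 185.   ]
((297.2001037597656, 217.1808319091797), (106.06108856201172, 111.85816955566406), 83.92753601074219)
[[738.11  272.84  120.   ]
 [759.914  22.171 120.   ]
 [523.6     1.569 120.   ]
 [500.97  247.915 120.   ]]
[np.float64(6.000066058596951), np.float64(-85.02885909974728), np.float64(-175.01749959651968), np.float64(95.24857018450393)]
[461.095 185.359 168.   ] [468.936  55.695 168.   ] [465.016 120.527 168.   ]
```

Run:
```python
from h import *
for yw in (95,-85):
    print(yw,solver.inverse_kinematics([616,-18,330],down(np.radians(yw))))
yw=min((95,-85),key=lambda y: abs(solver.inverse_kinematics([616,-18,330],down(np.radians(y)))[5]))
print(yw)
r.reach([616,-18,330],down(np.radians(yw))); s=st()
d=see("wrist","w1"); print(d["fovy"],proj(d,[616,-18,191]),proj(d,[465,120,174]))
```

```text
95 [-0.067  0.147  1.842 -0.     1.152 -1.725]
-85 [-0.067  0.147  1.842 -0.     1.152  1.416]
-85
2.7 tcp [616.007 -18.617 329.89 ] F [ 0.075  0.651 -1.126] gap 91.56 gf 0.0 j6 1.416
69.58255589589092 [319.655 228.699] [176.653 351.813]
```

View pics/w1.png

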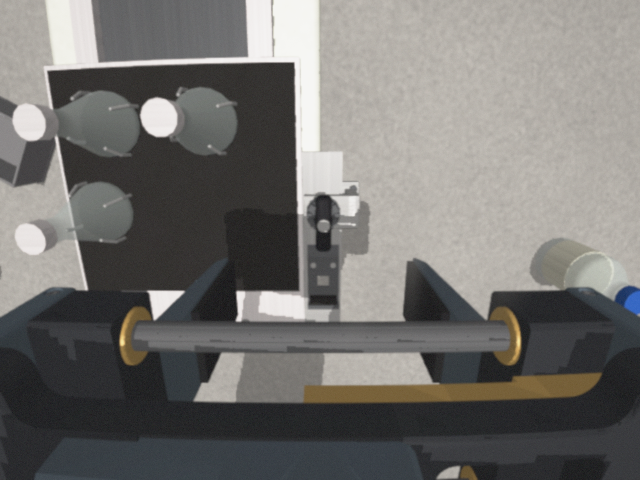

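The wrist view shows the T-bar running from (323,193) to (323,250), with its spindle cap at (323,226), close to the prediction of (320,229). I'll refine the position from this, then grip, lift, turn and park.

Run:
```python
from h import *
d=eyes.get_image("wrist")
t=d["frame"]; g=cv2.cvtColor(t,cv2.COLOR_RGB2GRAY)
print("bar ends",plane(d,323,193,191),plane(d,323,250,191),"cap",plane(d,323,226,191),"strip L edge",plane(d,298,63,120),plane(d,300,288,120))
k=plane(d,323,226,191); k=(k+plane(d,323,221.5,191))/2
k[2]=182; k[:2]=(k[:2]+[616,-18])/2; print(k)
r.movel([k[0],k[1],250],rate=120); r.movel(list(k),rate=80,threshold=8); st()
effector.grip(5); st()
```

```text
bar ends [647.435 -18.162 191.   ] [596.74  -22.613 191.   ] cap [618.67  -20.687 191.   ] strip L edge [759.781  15.259 120.   ] [524.605  -3.138 120.   ]
[618.338 -19.255 182.   ]
4.62 tcp [618.701 -19.274 182.482] F [ 0.832 -1.491 -0.804] gap 91.44 gf 0.0 j6 1.415
5.78 tcp [618.511 -20.197 182.138] F [ 0.313 -9.252  1.334] gap 13.65 gf 30.0 j6 1.415
```

Run:
```python
from h import *
r.movel([618.5,-20.8,182],rate=50); st()
r.movel([618.5,-20.8,198.2],rate=40); st()
r.reach([618.5,-20.8,198.2],down(np.radians(-65))); st()
```

```text
6.03 tcp [618.562 -20.908 182.101] F [-0.573 -2.241  1.046] gap 14.17 gf 30.0 j6 1.412
6.58 tcp [618.329 -20.853 197.443] F [  6.344  -3.245 -13.06 ] gap 13.51 gf 30.0 j6 1.412
7.01 tcp [618.37  -21.092 197.363] F [  5.706  -5.132 -12.962] gap 13.83 gf 30.0 j6 1.063
```

Run:
```python
from h import *
for y in (-45,-25):
    r.reach([618.5,-21,198.2],down(np.radians(y))); s=st(); print(s["ft_torque"])
r.movel([618.5,-21,192.9],rate=30); s=st(); print(s["ft_torque"])
```

```text
7.43 tcp [618.456 -21.379 197.315] F [  7.622  -6.073 -14.529] gap 14.3 gf 30.0 j6 0.713
[-1.206 -1.32  -0.021]
7.86 tcp [618.653 -21.572 197.412] F [  7.732  -7.55  -13.94 ] gap 13.88 gf 30.0 j6 0.364
[-1.544 -1.501 -0.053]
8.18 tcp [618.811 -21.618 192.806] F [ 3.8   -7.155 -4.607] gap 13.76 gf 30.0 j6 0.365
[-1.568 -0.85   0.065]
```

Run:
```python
from h import *
r.movel([618.5,-21.5,192],rate=30); s=st()
effector.grip(60); st()
r.movel([618.5,-21.5,300],rate=150)
r.reach([560,60,420],down(np.radians(5)))
s=st()
d=see("wrist","w2"); print(proj(d,[465,120.5,174]),proj(d,[618.5,-21,202]))
```

```text
8.43 tcp [618.922 -21.725 192.556] F [ 2.017 -5.171  4.474] gap 13.99 gf 30.0 j6 0.364
9.27 tcp [618.488 -21.489 191.985] F [-0.062 -0.46   0.155] gap 59.82 gf 0.0 j6 0.364
10.81 tcp [559.913  59.753 418.486] F [ 0.753 -0.107 -0.604] gap 59.88 gf 0.0 j6 -0.02
[241.002 145.354] [365.58  282.844]
```

View pics/w2.png

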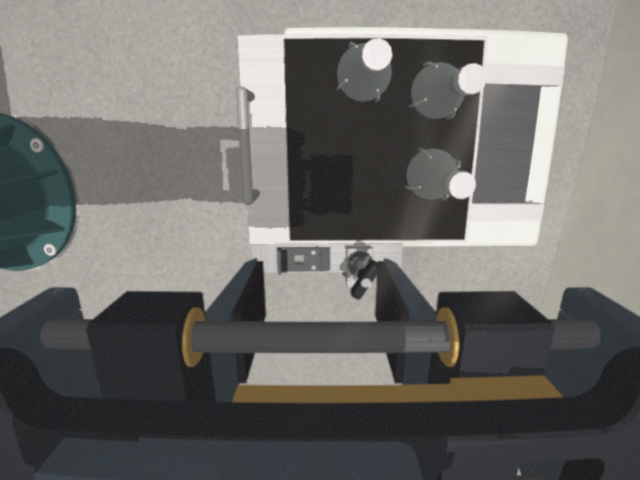

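The knob is parked at about 60° in the picture, near (365,280), and the bow handle runs from (243,88) to (248,202). I'll grip the handle next and ease the platform in.

Run:
```python
from h import *
d=eyes.get_image("wrist"); g=cv2.cvtColor(d["frame"],cv2.COLOR_RGB2GRAY).astype(int)
print(g[130,230:262]); print(g[160,230:262])
h=plane(d,245.5,145,172); print(h, plane(d,243,90,172),plane(d,248,200,172))
h=(h+[465,120.5,172])/2; print(h)
r.reach([h[0],h[1],260],down(np.radians(5))); r.movel([h[0],h[1],172],rate=120,threshold=8); st()
effector.grip(2); st()
```

```text
[115 115 116 114 115 114 108 109 109 111 116 122 125 127 123 118 114 110
 108 131 150 160 162 160 161 159 160 159 159 161 161 162]
[117 114 116 115 114 114 114 114 115 113 110 114 117 124 122 124 123 119
 113 108 117 140 153 157 158 161 157 159 160 162 158 157]
[469.475 120.935 172.   ] [464.917 178.942 172.   ] [474.099  58.571 172.   ]
[467.238 120.718 172.   ]
12.59 tcp [467.813 120.763 172.687] F [-0.037  0.594 -0.02 ] gap 60.18 gf 0.0 j6 0.117
13.39 tcp [467.335 120.729 172.024] F [1.484 0.069 0.289] gap 11.33 gf 30.0 j6 0.117
```

Run:
```python
from h import *
u=np.array([np.cos(np.radians(5)),np.sin(np.radians(5)),0]); p0=np.array([467.3,120.7,172])
def f():
    s=monitor.read_state(); F=np.array(s["force"]); return (np.array(s["tcp_pos"])-p0)@u,F@u,F@[-u[1],u[0],0],F[2]
for s in (5,40,74):
    print(s,r.movel(list(p0+s*u),rate=40,threshold=20),np.array(f()))
```

```text
5 False [ 5.357  3.411  0.442 -1.138]
40 False [40.406  3.454  4.706 -1.504]
74 False [74.041  0.249  5.725  1.511]
```

Run:
```python
from h import *
u=np.array([np.cos(np.radians(5.3)),np.sin(np.radians(5.3)),0]); p0=np.array([467.3,120.7,172])
def f():
    s=monitor.read_state(); F=np.array(s["force"]); return s["time"],(np.array(s["tcp_pos"])-p0)@u,F@u,F@[-u[1],u[0],0],F[2]
s=74
while s<103:
    s+=1; r.movel(list(p0+s*u),rate=8); a=np.array(f())
    if s%3==0 or a[2]<-4: print(s,a)
    if a[2]<-6: break
r.hold(.2); print(np.array(f()))
```

```text
75 [15.975 74.844 -2.846  0.696  4.958]
78 [16.8   78.046 -1.052 -2.071  4.163]
81 [17.625 81.037 -1.735 -3.656  4.039]
84 [18.45  83.603 -4.784 -4.151  7.937]
85 [18.725 84.242 -8.735 -4.311  9.736]
[18.925 84.222 -8.475 -3.058 10.611]
```

Run:
```python
from h import *
effector.grip(45); s=st(); p=s["tcp_pos"]
r.movel([p[0],p[1],290],rate=150)
r.reach([618.6,-21.3,290],down(np.radians(-25))); 
r.movel([618.6,-21.3,193],rate=120,threshold=8); st()
effector.grip(5); st()
r.movel([618.6,-21.3,198.8],rate=30); s=st(); print(s["ft_torque"])
```

```text
19.61 tcp [551.952 128.559 171.98 ] F [ 0.545 -0.08  -0.195] gap 44.98 gf 0.0 j6 0.1
22.2 tcp [619.083 -21.227 193.785] F [ 0.348 -0.468  0.855] gap 45.25 gf 0.0 j6 0.364
22.78 tcp [619.112 -21.44  193.305] F [ 4.349 -2.457  0.202] gap 13.58 gf 30.0 j6 0.364
23.12 tcp [618.818 -21.425 198.154] F [  8.714  -1.777 -12.749] gap 14.24 gf 30.0 j6 0.364
[-0.402 -1.842  0.022]
```

Run:
```python
from h import *
for y in (-45,-65,-85): r.reach([618.6,-21.2,198.8],down(np.radians(y)))
s=st(); print(s["ft_torque"])
for z in (195,192,190,188,186,184,182.7):
    r.movel([618.6,-21,z],rate=40); s=st()
    if s["force"][2]>6: break
```

```text
24.4 tcp [618.681 -21.015 197.925] F [  8.67    0.058 -13.65 ] gap 13.92 gf 30.0 j6 1.412
[ 0.209 -1.823  0.031]
24.65 tcp [618.578 -20.977 193.991] F [  8.292  -0.507 -12.425] gap 14.17 gf 30.0 j6 1.412
24.9 tcp [618.579 -20.971 191.088] F [  7.27   -1.079 -11.099] gap 13.66 gf 30.0 j6 1.412
25.15 tcp [618.61  -20.987 189.207] F [  7.473  -0.79  -11.58 ] gap 13.91 gf 30.0 j6 1.412
25.4 tcp [618.61  -21.    187.273] F [  7.875  -0.497 -10.803] gap 13.85 gf 30.0 j6 1.412
25.65 tcp [618.6   -20.979 185.294] F [ 6.796 -0.48  -9.662] gap 13.52 gf 30.0 j6 1.412
25.9 tcp [618.631 -20.989 183.372] F [ 6.703 -0.779 -8.84 ] gap 13.92 gf 30.0 j6 1.412
26.15 tcp [618.749 -20.997 182.761] F [ 4.078 -0.876 -0.222] gap 13.35 gf 30.0 j6 1.412
```

The pin went down through the missed-hole range (6–9 mm) under plain spring load, and it seated at the same height as at the start. I'll release, back off and check.

Run:
```python
from h import *
effector.grip(60); s=st(); p=s["tcp_pos"]
r.movel([p[0],p[1],330],rate=150); st()
d=see("wrist","w3"); print(proj(d,[618.5,-20.5,191]),proj(d,[618.5,-20.5,197]))
c=eyes.get_image("scene"); print(proj(c,[618.5,-20.5,191]))
a=c["frame"][190:290,240:340,::-1]; b=cv2.imread("pics/scene0.png")[190:290,240:340]
cv2.imwrite("pics/cmp.png",cv2.resize(np.hstack([b,a]),None,fx=4,fy=4,interpolation=2))
```

```text
26.98 tcp [618.577 -21.016 182.684] F [-0.175  0.121  0.509] gap 59.88 gf 0.0 j6 1.412
28.12 tcp [618.119 -20.984 328.904] F [-0.666 -0.52   0.184] gap 60.09 gf 0.0 j6 1.412
[319.869 228.373] [319.863 230.245]
[290.074 230.897]
```

View pics/w3.png

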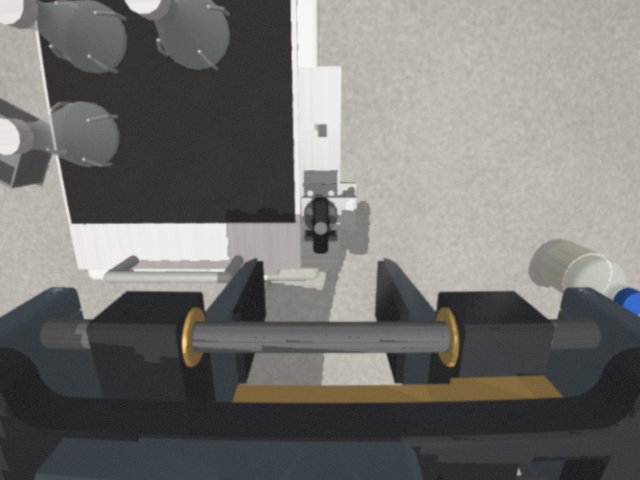

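View pics/cmp.png

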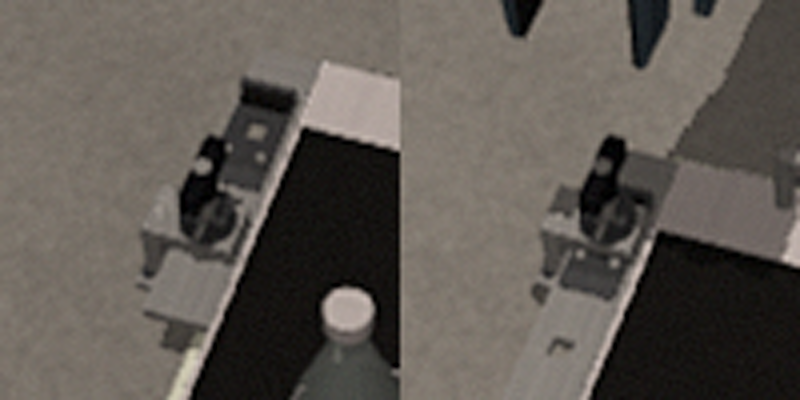

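The comparison shows the T-bar at the same height and angle as at the start (left half about (205,170), right half about (605,170)). The wrist view shows the bar straight at (320,228) and the strike plate drawn up to the bracket. The plunger is fully down and pinned with the platform in, and the robot is clear of everything.

```bash
python3 -c "
from plant import order
print(order.hand_in())"
```

```text
the job is handed in; nothing more can be done
None
```

The platform is eased back to its rubber stop, the plunger is fully down and pinning it in the running place, and the job was handed in at about 28 s of robot time; no verdict came back.

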